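# Hang the globe lamp on its stud

### The job

Pick up the small globe lamp, slip the keyhole in its plate over the headed stud on the plywood panel, then slide it down until it is fully home and hangs upright, locked behind the head; let go of it there. Do not force it against the stud or the panel (stay well under 25 N), and leave the other things on the desk where they are.

Things in the scene. Friction and masses are not known exactly. Their poses are not given: they have to be found in the camera images.
- grip (a point): centre of the black grip block at the top of the globe lamp, 153 mm above the lamp's underside. The block is 16 mm thick (along x), 40 mm wide (along y), 36 mm tall, its back flush with the back of the lamp's plate, which lies 8 mm behind this point (-x). Axes as for the lamp
- keyhole (a point): centre of the lamp's round hole (an octagon 20 mm across its flats), on the back face of its plate, 68 mm above the lamp's underside, 85 mm under the centre of the grip block. From the hole a slot 10 mm wide runs straight up, led in by 45 degree edges. Axes as for the lamp
- slot_end (a point): where the stud's axis lies in the lamp's plate when it is home at the top of the slot: on the back face, 26 mm above the centre of the hole, 94 mm above the lamp's underside. Axes as for the lamp
- lamp: the globe lamp (about 0.3 kg), standing on the desk at first: upright aluminium plate 64 mm wide, 135 mm tall, 4 mm thick, a grip block on top, and a foot plate reaching 66 mm forwards that carries a white 38 mm globe. Origin on its underside, in the plate's back face, midway across. x forwards (plate to globe), y across, z up; axes match the panel's when it hangs
- panel: fixed upright plywood panel 220 mm wide, 18 mm thick, its top edge 172 mm above the desk, on two wooden feet 14 mm high that reach 20 mm forwards of its face. Origin on the desk under the middle of its front face; x points straight out of the front face (the side with the stud), y across, z up
- panel_mark (a point): point on the panel's face, midway across, 150 mm above the desk. The steel stud is at this height but up to 38 mm to either side (along y), clamped in a dark level slit, differing each time and not measured: find it by feel or eye. Shank 7 mm thick, 6.5 mm long; then a flat round head 16 mm across, 5 mm thick, its front 11.5 mm out from the face. Axes as for the panel
- planet_big: white ball 44 mm across on a black disc foot, 56 mm tall; origin at the centre of its underside; a bystander, to be left alone
- planet_mid: blue ball 28 mm across on a black disc foot, 40 mm tall; origin at the centre of its underside; a bystander, to be left alone
- planet_small: white ball 20 mm across on a black disc foot, 32 mm tall; origin at the centre of its underside; a bystander, to be left alone
- cup: grey pencil cup, 72 mm across and 85 mm tall, three pencils reach 136 mm; origin at the centre of its underside; a bystander, to be left alone
- eraser: wooden board eraser, 45 x 100 x 30 mm; origin at the centre of its underside; a bystander, to be left alone
- ruler: flat wooden ruler, 30 x 300 x 5 mm; origin at the centre of its underside; a bystander, to be left alone

How it is judged:
On the way:
1. the head of the stud has passed through the round hole: the plate's back at the hole is within 4 mm of the panel's face, and the hole is level with the stud (within 7 mm) (x of keyhole in the frame of panel between -0.003 and 0.004 m and y of keyhole in the frame of panel between -0.043 and 0.043 m and height (world z) of keyhole between 0.143 and 0.157 m), for 0.1 s.
At the end, for the whole second after the job is handed in: the lamp hangs at rest on the stud, released, with the stud at the top end of its slot (height within 3 mm), the plate's back within 4 mm of the panel's face and the lamp upright and square to the panel within 0.12 rad (7 degrees) (x of slot_end in the frame of panel between -0.003 and 0.004 m and y of slot_end in the frame of panel between -0.043 and 0.043 m and height (world z) of slot_end between 0.147 and 0.153 m and angle between the z axis of lamp and the z axis of panel, either way round below 0.12 rad and angle between the x axis of lamp and the x axis of panel, either way round below 0.12 rad and contact force between lamp and the fingers below 0.1 N and linear speed of lamp below 0.02 m/s); the robot touches nothing.
It fails at once if the lamp is pressed or knocked against the panel or its stud with more than 25 N (contact force between lamp and panel above 25 N).
It fails at once if a bystander (planet model, cup, eraser or ruler) is moved by more than 25 mm (distance of any of planet_big, planet_mid, planet_small, cup, eraser, ruler from where it was at the start of the episode above 0.025 m).
It also fails if it takes over 58 s, if anything falls off the work surface, if the arm or the gripper's body presses on something with over 40 N, if the wrist force passes 120 N, or if a joint passes its speed limit or range.

### The arm

A 6-joint arm with a two-finger parallel gripper is mounted at the origin on the work surface. World frame = base frame: x ahead of the robot, y to its left, z up, the work surface at z = 0. Lengths are in m, angles in rad, forces in N, time in s.
With the tool pointing down it reaches from about 0.3 to 0.875 m from the base axis. Payload 6.4 kg.
Tool frame: the origin (TCP) lies between the finger pads; the fingertips stand 19 mm ahead of it and the grasp point (between the pads) is the TCP (ctrl.tips_ahead is the z of the fingertips in the tool frame, in m); z points along the fingers, y is the line along which they close (so a half turn about z gives the same grasp; the last joint's range is limited). The gripper opens to 85 mm and grips with 20 to 120 N. Pads are 22 mm wide; open, the fingers measure 114 mm over their backs; the gripper's body (76 mm by 85 mm) begins 54 mm behind the grasp point. The pads swing forward as they close: fully open they stand 13 mm farther back than shut.
Start: joints at [1.078, 0.181, 1.607, -0, 1.354, -0.206], TCP at [0.163, 0.552, 0.25] pointing down, gripper open.
Joint ranges: [-2.99, 2.99], [-0.89, 2.07], [0.3, 2.58], [-1.14, 4.28], [0, 2.63], [-3.12, 3.12]. Speed limits (rad/s): [2.57, 2.57, 3.01, 3.14, 3.14, 3.14].

### API

Orientations are given as a unit quaternion [w, x, y, z].
In Python, from bench import readout, vision, ctrl gives the robot as it stands.
- The arm moves only by the tool play_rows, never from a script. Its arguments are lists of equal length, an entry for each row: "xyz": the shift along the tool's x, y, z in mm, a list of three; "rot": the turn, a rotation vector about the tool's x, y, z in rad, a list of three; "grip": the opening, from 0 (shut) to 1 (fully open). In form: {"xyz": [[x, y, z], ...], "rot": [[rx, ry, rz], ...], "grip": [grip, ...]}. A call has exactly 10 rows; each row is the pose to reach, as a shift and turn from the pose commanded when the call began, along the tool's axes at that moment; what a row does not reach only later rows make up. A row lasts 1/8 s, in which the tool goes at most 62.5 mm and 10.7 degrees, less where a joint would pass 70% of its speed; a pose out of reach is approached as far as the arm can. A call with a gripper value outside its range is refused whole. The fingers move at their own pace and stop on an object; the grip force is fixed at half the most. Time passes only in rows, so rows that repeat a pose let the fingers close, or fill a call up. It gives the time, the measured TCP pose, the force, the opening and the grip force at its end, in the units of the state.
- readout.get_obs(): the state, without advancing time (a new reading comes with each control period).
- vision.camera(name): name is "scene" or "top" or "wrist"; returns a dict with "color" (480x640x3 uint8, red, green, blue), "depth" (480x640 float32, m along the optical axis (not along the pixel's ray), 0 where there is no reading), "camera_matrix" (3x3 intrinsics, pixels), "extrinsics" (4x4, takes a point from camera to world coordinates); the wrist camera has in their place "hand_eye" (4x4, takes a point from camera to tool coordinates, whose origin is the TCP and whose axes are the flange's). Camera axes: x right, y down, z forward; pixel columns grow to the right and rows downward; lengths in m; the calibration is good to about 2 mm. A picture is of the moment at which its call begins: read the wrist's pose just before it.
- ctrl.hand_in(): hands the job in; it is judged then, once.
The state is a dict: "time_s": time; "q": joint angles; "dq": joint speeds; "joint_efforts": joint torques, N m; "eef_pos": TCP position; "eef_rot": TCP orientation; "wrist_force": force on the tool from outside, world axes, zero at the start; "torque": the same for the moment, N m; "opening": opening from 0.0 (shut) to 1.0 (fully open); "grasp_force": force on a finger pad.
Only numpy, scipy, OpenCV 4.12 (cv2) and the standard library are available. Lean on these libraries where they do the work, as an engineer would, in place of code of your own. Each camera call takes 0.05 s, during which the arm holds its last target. There are 200 camera calls.

## Working session

There is one attempt and no reset: what is moved stays moved. The work goes in short steps, Python scripts to look and compute and a tool call to move; the robot and the scene stay as the last step left them, time stands still between calls to the robot, and variables do not carry over. Pictures are saved under pics/ and viewed, at most 10 in all, crops included, and the job is handed in when it is done.

Besides the shell and the picture viewer there is one more tool, called as a command line: name --argument value ..., lists and objects as JSON in quotes. play_rows: Moves the arm, as the interface text tells. Its arguments: {"type":"object","properties":{"xyz":{"type":"array","items":{"type":"array","items":{"type":"number"}}},"rot":{"type":"array","items":{"type":"array","items":{"type":"number"}}},"grip":{"type":"array","items":{"type":"number"}}},"required":["xyz","rot","grip"]}

```bash
mkdir -p pics; cat > h.py <<'E'
import numpy as np,cv2
from scipy.spatial.transform import Rotation as R
from bench import readout,vision,ctrl
def tool():
    o=readout.get_obs();T=np.eye(4);q=o['eef_rot'];T[:3,:3]=R.from_quat([q[1],q[2],q[3],q[0]]).as_matrix();T[:3,3]=o['eef_pos'];return T
def shot(n,f=None):
    T=tool();c=vision.camera(n);E=c['extrinsics'] if 'extrinsics' in c else T@c['hand_eye']
    if f: cv2.imwrite('pics/'+f+'.png',c['color'][:,:,::-1]); np.savez('pics/'+f,d=c['depth'],K=c['camera_matrix'],E=E,c=c['color'])
    return c['color'],c['depth'],np.array(c['camera_matrix']),np.array(E)
def cloud(d,K,E):
    v,u=np.mgrid[:d.shape[0],:d.shape[1]]
    P=np.stack([(u-K[0,2])/K[0,0]*d,(v-K[1,2])/K[1,1]*d,d],-1)
    return P@E[:3,:3].T+E[:3,3]
def load(f):
    z=np.load('pics/'+f+'.npz');return z['c'],z['d'],z['K'],z['E']
def world2mm(p):
    T=tool();return T[:3,:3].T@(np.array(p)-T[:3,3])*1e3
E
python3 - <<'E'
from h import *
a=shot('scene','s1');b=shot('top','t1')
o=readout.get_obs();print(o)
for x in(a,b):print(x[2],x[3])
E
```

```text
{'time_s': 0.1, 'q': array([ 1.07769007e+00,  1.81476527e-01,  1.60789929e+00,  1.74607992e-05,
        1.35382162e+00, -2.06278914e-01]), 'dq': array([ 3.74941337e-04,  4.24556927e-05, -2.70692805e-03,  4.06352866e-04,
       -1.49301341e-04,  1.99637904e-04]), 'joint_efforts': array([ 1.18243333e-04, -4.45873904e+01, -3.52239668e+01, -3.42954709e-04,
        4.00878271e-03, -2.41659620e-05]), 'eef_pos': array([0.16241359, 0.55109733, 0.24947295]), 'eef_rot': array([-2.82914536e-04,  1.42924388e-01,  9.89733285e-01, -7.50907902e-04]), 'wrist_force': array([0.73224801, 0.22822903, 0.07431672]), 'torque': array([-0.01835343,  0.01925403, -0.02014891]), 'grasp_force': 0.0, 'opening': 1.0014335414140818}
[[540.31345488   0.         324.7700715 ]
 [  0.         540.31345488 241.66470496]
 [  0.           0.           1.        ]] [[-0.58090324  0.54868384 -0.60124659  1.25330233]
 [ 0.81390329  0.38190245 -0.43784923  0.36275417]
 [-0.01062325 -0.74370462 -0.66842396  0.87820993]
 [ 0.          0.          0.          1.        ]]
[[609.94651443   0.         316.79675397]
 [  0.         609.94651443 245.31270608]
 [  0.           0.           1.        ]] [[-0.00309471 -0.98912973  0.14701291  0.4102815 ]
 [-0.99964509  0.00694998  0.02571762 -0.14534525]
 [-0.0264598  -0.14688115 -0.98880019  1.31141586]
 [ 0.          0.          0.          1.        ]]
```

View pics/s1.png

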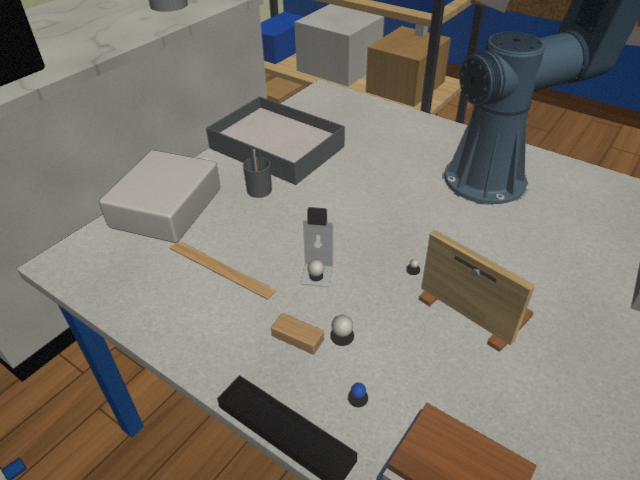

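View pics/t1.png

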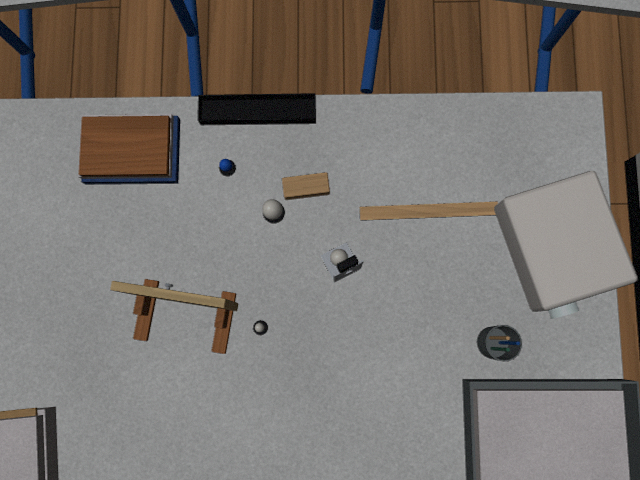

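The scene view shows the lamp (grip at 318,215), the panel with its stud at (476,271) and the small planet at (413,266). In the top view the grip is at (347,264), the panel's top edge runs from (113,287) to (237,305), and the stud is at (169,286) on the +x side.

```bash
python3 - <<'E'
from h import *
for f in('s1','t1'):
    c,d,K,E=load(f);P=cloud(d,K,E)
    # panel top edge, lamp block
    if f=='t1':pan=P[270:320,105:245];l=P[240:285,325:370]
    else:pan=P[225:345,415:540];l=P[200:290,298:340]
    q=pan.reshape(-1,3);q=q[(q[:,2]>.162)&(q[:,2]<.18)]
    print(f,'ptop',len(q),q.mean(0) if len(q) else 0)
    if len(q):
        r=cv2.minAreaRect(q[:,:2].astype(np.float32));print(r,cv2.boxPoints(r).round(4).tolist(),np.median(q[:,2]))
    q=l.reshape(-1,3);q=q[(q[:,2]>.16)&(q[:,2]<.185)]
    r=cv2.minAreaRect(q[:,:2].astype(np.float32));print('blk',len(q),q.mean(0),r,cv2.boxPoints(r).round(4).tolist(),np.median(q[:,2]))
c,d,K,E=load('s1');P=cloud(d,K,E)
# panel face plane
q=P[240:330,425:525].reshape(-1,3);q=q[(q[:,2]>.05)&(q[:,2]<.165)]
for i in range(4):
    m=q.mean(0);u,s,v=np.linalg.svd(q-m,full_matrices=False);n=v[2]*np.sign(v[2][0]);q=q[abs((q-m)@n)<.004]
print('face n',n,m,len(q),np.degrees(np.arctan2(n[1],n[0])))
print('stud px',P[266:276,470:482].reshape(-1,3)[((P[266:276,470:482].reshape(-1,3)-m)@n)>.006].round(4))
q=P[222:262,305:332].reshape(-1,3);q=q[(q[:,2]>.03)&(q[:,2]<.13)]
for i in range(4):
    m=q.mean(0);u,s,v=np.linalg.svd(q-m,full_matrices=False);n=v[2]*np.sign(v[2][0]);q=q[abs((q-m)@n)<.004]
print('plate n',n,m,len(q),np.degrees(np.arctan2(n[1],n[0])))
q=P[200:225,300:335].reshape(-1,3);q=q[(q[:,2]>.135)&(q[:,2]<.166)]
q=q[np.linalg.norm(q[:,:2]-m[:2],axis=1)<.05]
print('blockfront',q.mean(0),((q-m)@n).mean(), 'across',np.percentile((q-m)@[-n[1],n[0],0],[2,98]), 'plate m')
E
```

```text
s1 ptop 1174 [0.49295749 0.1713336  0.17022285]
((0.4900990128517151, 0.16480763256549835), (0.22063758969306946, 0.022822175174951553), 80.80455780029297) [[0.4611999988555908, 0.05770000070333481], [0.4837000072002411, 0.054099999368190765], [0.5189999938011169, 0.2718999981880188], [0.4964999854564667, 0.27549999952316284]] 0.1712752803271489
blk 171 [ 0.54823861 -0.1716014   0.16851632] ((0.5465131402015686, -0.17307321727275848), (0.019399002194404602, 0.040292833000421524), 27.85593032836914) [[0.5285000205039978, -0.1597999930381775], [0.5473999977111816, -0.19539999961853027], [0.5644999742507935, -0.18639999628067017], [0.5457000136375427, -0.15070000290870667]] 0.16987967117333913
t1 ptop 1122 [0.48886793 0.1648087  0.17250557]
((0.489260733127594, 0.16650435328483582), (0.22162972390651703, 0.018044952303171158), 80.82589721679688) [[0.4627000093460083, 0.05849999934434891], [0.4805000126361847, 0.05570000037550926], [0.5157999992370605, 0.2745000123977661], [0.49799999594688416, 0.27730000019073486]] 0.17254373951958046
blk 186 [ 0.54524962 -0.17197544  0.17135245] ((0.54
[... 1079 characters left out ...]
1475]
 [0.5083 0.1642 0.1468]
 [0.5095 0.1664 0.149 ]
 [0.5093 0.1682 0.1499]
 [0.5085 0.1698 0.1501]
 [0.509  0.1717 0.1517]
 [0.5073 0.1731 0.1511]
 [0.5082 0.1751 0.153 ]
 [0.5087 0.1648 0.1447]
 [0.5084 0.1665 0.1455]
 [0.5094 0.1686 0.1476]
 [0.5093 0.1704 0.1485]
 [0.5091 0.1722 0.1494]
 [0.5126 0.1749 0.1539]
 [0.5113 0.1764 0.1536]
 [0.5089 0.1671 0.1435]
 [0.5117 0.1697 0.1474]
 [0.5089 0.1708 0.1457]
 [0.5072 0.1722 0.1451]
 [0.5104 0.1748 0.1493]
 [0.5068 0.1757 0.1468]]
plate n [0.89242284 0.45118113 0.00412958] [ 0.54075389 -0.17428287  0.08170215] 755 26.819736597376917
blockfront [ 0.5502935  -0.16993859  0.15098762] 0.01075954321598079 across [-0.02136437  0.01912931] plate m
```

```bash
cat >> h.py <<'E'
def mv(p,yaw):
    "shift/turn from present measured pose to TCP p, tool down, tool y axis at yaw (deg)"
    T=tool();a=np.radians(yaw);y=np.array([np.cos(a),np.sin(a),0]);z=np.array([0,0,-1.]);G=np.stack([np.cross(y,z),y,z],1)
    print('xyz',(T[:3,:3].T@(np.array(p)-T[:3,3])*1e3).round(1),'rot',R.from_matrix(T[:3,:3].T@G).as_rotvec().round(4))
E
python3 - <<'E'
from h import *
c=vision.camera('wrist');print(c['hand_eye'].round(4),c['camera_matrix'].round(1))
mv([.55,.16,.30],-9.15)
E
```

```text
[[ 3.000e-04 -9.553e-01 -2.957e-01  7.690e-02]
 [ 1.000e+00  6.000e-04 -8.000e-04  1.000e-03]
 [ 1.000e-03 -2.957e-01  9.553e-01 -1.237e-01]
 [ 0.000e+00  0.000e+00  0.000e+00  1.000e+00]] [[394.5   0.  322.7]
 [  0.  394.5 235.1]
 [  0.    0.    1. ]]
xyz [-482.4 -265.6  -50.2] rot [-1.2000e-03  7.0000e-04  1.4437e+00]
```

play_rows --xyz '[[-30,-15,-30],[-85,-45,-50],[-140,-75,-50],[-195,-107,-50],[-250,-138,-50],[-305,-168,-50],[-360,-198,-50],[-415,-228,-50],[-460,-253,-50],[-482,-266,-50]]' --rot '[[0,0,0.12],[0,0,0.29],[0,0,0.46],[0,0,0.63],[0,0,0.8],[0,0,0.97],[0,0,1.14],[0,0,1.3],[0,0,1.444],[0,0,1.444]]' --grip '[1,1,1,1,1,1,1,1,1,1]'

```text
time_s: 1.4
eef_pos: [0.5512, 0.1576, 0.2997]
eef_rot: [-0.0, 0.762, 0.647, -0.0]
wrist_force: [0.5, -0.3, -1.1]
opening: 1.0
grasp_force: 0.0
```

```bash
python3 - <<'E'
from h import *
print(tool()[:3,3],readout.get_obs()['dq'].round(3))
shot('wrist','w1')
mv([.56,-.165,.30],26.6)
E
```

```text
[0.55117612 0.15756655 0.29969998] [-0.251  0.184 -0.204  0.019  0.037 -0.335]
xyz [-3.158e+02  5.950e+01  1.000e-01] rot [-2.000e-04  1.400e-03 -6.264e-01]
```

View pics/w1.png

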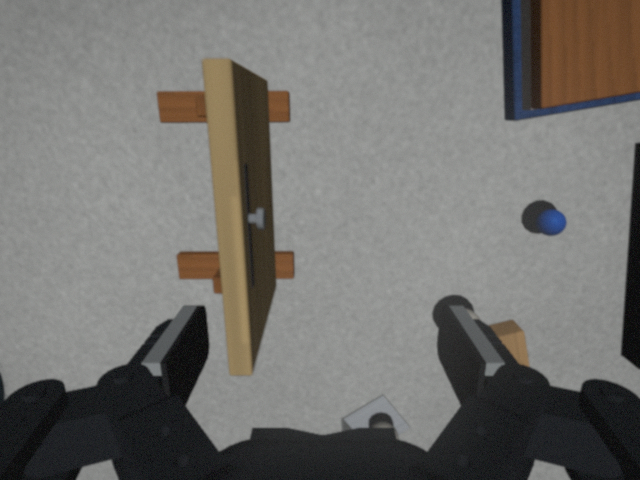

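The wrist view shows the panel top edge and the stud at about (257,217). The arm was still settling, so I'll repeat the shot settled and enlarge the stud.

```bash
python3 - <<'E'
from h import *
for i in range(3): shot('wrist')
o=readout.get_obs();print(o['dq'].round(3))
c,d,K,E=shot('wrist','w2');print(tool()[:3,3])
mv([.56,-.165,.30],26.6)
x0,y0=200,180
cv2.imwrite('pics/w2c.png',cv2.resize(c[y0:y0+75,x0:x0+100,::-1],None,fx=8,fy=8,interpolation=cv2.INTER_CUBIC))
P=cloud(d,K,E)
q=P.reshape(-1,3);q=q[(q[:,2]>.166)&(q[:,2]<.18)&(q[:,0]>.44)&(q[:,0]<.53)&(q[:,1]>.04)&(q[:,1]<.29)]
r=cv2.minAreaRect(q[:,:2].astype(np.float32));print(r,cv2.boxPoints(r).round(4).tolist(),np.median(q[:,2]))
E
```

```text
[ 0.024 -0.016  0.012  0.001  0.003  0.006]
[0.54882703 0.16106916 0.30001388]
xyz [-3.202e+02  6.230e+01 -2.000e-01] rot [-1.000e-03 -6.000e-04 -6.223e-01]
((0.48724237084388733, 0.1660175919532776), (0.21954353153705597, 0.01872962899506092), 80.84770202636719) [[0.46050000190734863, 0.05909999832510948], [0.4790000021457672, 0.05620000138878822], [0.5138999819755554, 0.2728999853134155], [0.49549999833106995, 0.2759000062942505]] 0.17219728151823988
```

View pics/w2c.png

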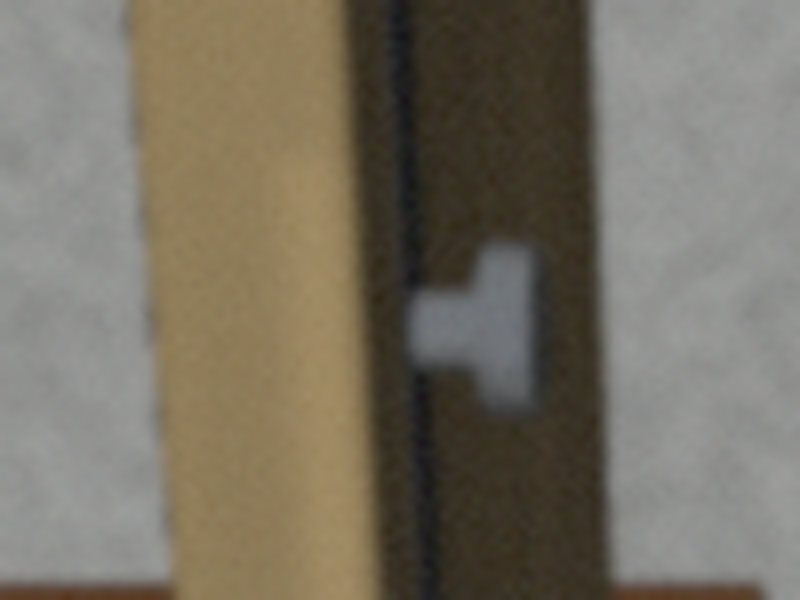

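The crop shows the stud head spanning columns 475–540 and rows 242–412, so its centre is at image px (263.4, 220.9).

play_rows --xyz '[[-25,5,0],[-70,14,0],[-115,22,0],[-160,31,0],[-205,40,0],[-250,49,0],[-285,55,0],[-310,60,0],[-320,62,0],[-320,62,0]]' --rot '[[0,0,-0.05],[0,0,-0.14],[0,0,-0.23],[0,0,-0.32],[0,0,-0.41],[0,0,-0.5],[0,0,-0.57],[0,0,-0.622],[0,0,-0.622],[0,0,-0.622]]' --grip '[1,1,1,1,1,1,1,1,1,1]'

```text
time_s: 2.9
eef_pos: [0.56, -0.1647, 0.3003]
eef_rot: [-0.0, 0.526, 0.85, 0.0]
wrist_force: [0.2, 0.2, -0.6]
opening: 0.996
grasp_force: 0.0
```

```bash
python3 - <<'E'
from h import *
c,d,K,E=load('w2')
r=E[:3,:3]@np.linalg.inv(K)@[263.4,220.9,1];print('stud',E[:3,3]+r*(.150-E[2,3])/r[2])
for i in range(3): shot('wrist')
print(readout.get_obs()['dq'].round(3))
c,d,K,E=shot('wrist','w3');T=tool();print(T[:3,3])
P=cloud(d,K,E);q=P.reshape(-1,3);q=q[(q[:,2]>.162)&(q[:,2]<.18)&(np.hypot(q[:,0]-.5457,q[:,1]+.172)<.04)]
r=cv2.minAreaRect(q[:,:2].astype(np.float32));print(r,cv2.boxPoints(r).round(4).tolist(),np.median(q[:,2]))
mv([*r[0],.153],26.6)
E
```

```text
stud [0.50592607 0.16982693 0.15      ]
[-0.002  0.001 -0.002 -0.002  0.    -0.005]
[ 0.56004317 -0.16438913  0.30040252]
((0.5441188812255859, -0.17273059487342834), (0.016011392697691917, 0.04005792737007141), 27.10237693786621) [[0.527899980545044, -0.15850000083446503], [0.5461000204086304, -0.19419999420642853], [0.5604000091552734, -0.18690000474452972], [0.5421000123023987, -0.15129999816417694]] 0.1710502419451122
xyz [ -0.4 -18.  147.4] rot [ 0.0002 -0.0002 -0.0009]
```

View pics/w3.png

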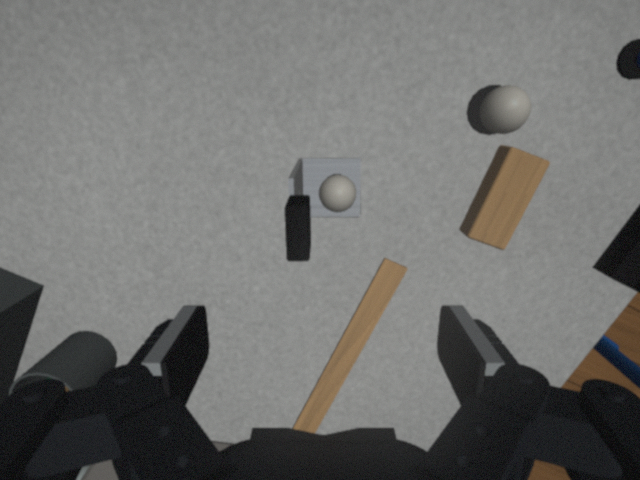

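The picture shows the black block top at about (298,205) with the globe to its right. The tool is aligned with the lamp's x, so I go down and close.

play_rows --xyz '[[0,-17,15],[0,-17,50],[0,-17,90],[0,-17,125],[0,-17,144],[0,-17,144],[0,-17,144],[0,-17,144],[0,-17,144],[0,-17,144]]' --rot '[[0,0,-0.005],[0,0,-0.005],[0,0,-0.005],[0,0,-0.005],[0,0,-0.005],[0,0,-0.005],[0,0,-0.005],[0,0,-0.005],[0,0,-0.005],[0,0,-0.005]]' --grip '[1,1,1,1,1,1,0.7,0.4,0,0]'

```text
time_s: 4.35
eef_pos: [0.5452, -0.1736, 0.1572]
eef_rot: [0.001, 0.524, 0.852, 0.0]
wrist_force: [1.0, -0.4, -0.1]
opening: 0.18
grasp_force: 58.5
```

play_rows --xyz '[[0,0,0],[0,0,0],[0,0,0],[0,0,0],[0,0,-2],[0,0,-10],[0,0,-35],[0,0,-65],[0,0,-90],[0,0,-100]]' --rot '[[0,0,0],[0,0,0],[0,0,0],[0,0,0],[0,0,0],[0,0,0],[0,0,0],[0,0,0],[0,0,0],[0,0,0]]' --grip '[0,0,0,0,0,0,0,0,0,0]'

```text
time_s: 5.6
eef_pos: [0.5452, -0.1736, 0.258]
eef_rot: [0.001, 0.524, 0.852, 0.0]
wrist_force: [0.2, 0.2, -1.2]
opening: 0.177
grasp_force: 58.7
```

```bash
python3 - <<'E'
from h import *
mv([.557,.162,.258],-9.15)
mv([.557,-.0,.258],10)
E
```

```text
xyz [294.3 161.6  -0.4] rot [0.0018 0.0014 0.6267]
xyz [149.7  88.7  -0.2] rot [0.0015 0.0017 0.2924]
```

play_rows --xyz '[[15,9,0],[50,29,0],[95,54,0],[140,80,0],[185,104,0],[230,128,0],[265,146,0],[285,157,0],[294,161.5,0],[294,161.5,0]]' --rot '[[0,0,0.03],[0,0,0.1],[0,0,0.19],[0,0,0.29],[0,0,0.39],[0,0,0.49],[0,0,0.56],[0,0,0.61],[0,0,0.626],[0,0,0.626]]' --grip '[0,0,0,0,0,0,0,0,0,0]'

```text
time_s: 6.85
eef_pos: [0.5562, 0.162, 0.2556]
eef_rot: [-0.0, 0.761, 0.649, -0.001]
wrist_force: [0.6, -0.8, -3.4]
opening: 0.18
grasp_force: 58.7
```

```bash
python3 - <<'E'
from h import *
for i in range(4): shot('wrist')
o=readout.get_obs();print(o['dq'].round(3),o['wrist_force'])
c,d,K,E=shot('wrist','w4');T=tool();print(T.round(4))
shot('scene','s2')
x0,y0=180,150
cv2.imwrite('pics/w4c.png',cv2.resize(c[y0:y0+200,x0:x0+266,::-1],None,fx=3,fy=3,interpolation=cv2.INTER_CUBIC))
E
```

```text
[-0.001 -0.002 -0.001  0.002  0.001  0.003] [-0.0524527   0.42432337 -3.06526627]
[[ 1.594e-01  9.872e-01 -0.000e+00  5.567e-01]
 [ 9.872e-01 -1.594e-01 -2.000e-04  1.609e-01]
 [-2.000e-04  0.000e+00 -1.000e+00  2.563e-01]
 [ 0.000e+00  0.000e+00  0.000e+00  1.000e+00]]
```

View pics/w4c.png

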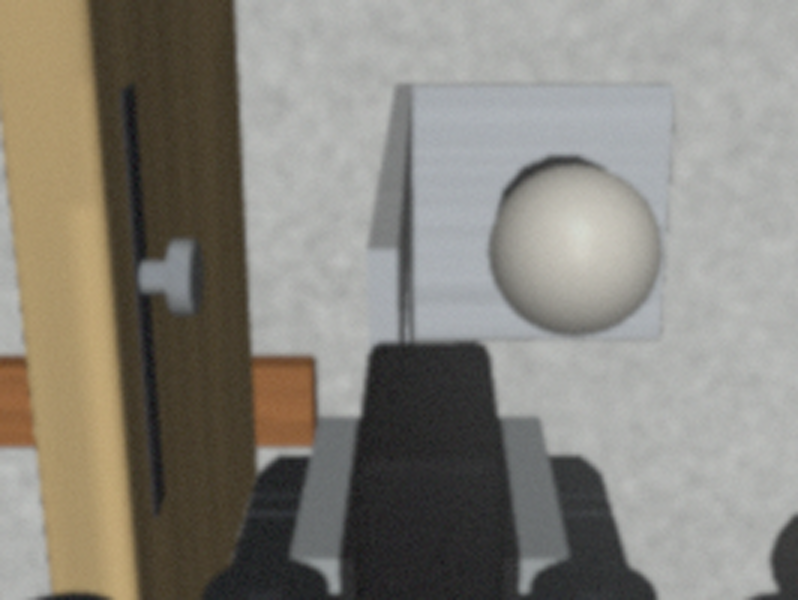

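The crop shows the stud head at cols 165–203, rows 238–313. It also shows the plate's far top corner at (370,248), and the foot's far edge at row 84 and near edge at row 340.

```bash
python3 - <<'E'
from h import *
c,d,K,E=load('w4');T=tool();Ti=np.linalg.inv(T);zt=T[2,3];und=zt-.157
def ray(cx,cy,z):
    r=E[:3,:3]@np.linalg.inv(K)@[180+cx/3,150+cy/3,1];p=E[:3,3]+r*(z-E[2,3])/r[2];return p,(Ti@[*p,1])[:3]*1e3
P=cloud(d,K,E);foot=np.median(P[182:200,320:360,2]);print('foot top h',foot-und)
for n,a in dict(head=(184,275.5,.15),headfar=(184,239,.15),headnear=(184,312,.15),platecorner=(370,248,und+.135),footfar=(540,84,foot),footnear=(540,340,foot),blkbot=(372,343,und+.135),blkbotR=(490,343,und+.135)).items(): print(n,*[x.round(4) for x in ray(*a)])
# panel front from depth
q=P.reshape(-1,3);q=q[(q[:,2]>.166)&(q[:,2]<.18)&(q[:,0]>.44)&(q[:,0]<.53)&(q[:,1]>.04)&(q[:,1]<.29)]
r=cv2.minAreaRect(q[:,:2].astype(np.float32));b=cv2.boxPoints(r);print(r[2],(np.c_[b,[.172]*4,[1]*4]@Ti.T)[:,:3]*1e3)
# scene view: plate normal & stud
c,d,K,E=load('s2');P=cloud(d,K,E)
q=P.reshape(-1,3);L=(q-T[:3,3])@T[:3,:3]*1e3
m=(abs(L[:,0])<28)&(L[:,1]>-14)&(L[:,1]<6)&(L[:,2]>35)&(L[:,2]<135);pl=q[m]
for i in range(4):
    mm=pl.mean(0);n=np.linalg.svd(pl-mm,full_matrices=False)[2][2];n*=np.sign(n[0]);pl=pl[abs((pl-mm)@n)<.003]
print('plate n',n,(T[:3,:3].T@n),(Ti@[*mm,1])[:3]*1e3,len(pl))
m=(L[:,1]<-15)&(L[:,1]>-70)&(q[:,2]>.06)&(q[:,2]<.165);pl=q[m]
for i in range(5):
    mm=pl.mean(0);n=np.linalg.svd(pl-mm,full_matrices=False)[2][2];n*=np.sign(n[0]);pl=pl[abs((pl-mm)@n)<.003]
print('panel n',n,T[:3,:3].T@n,(Ti@[*mm,1])[:3]*1e3,len(pl))
x0,y0=400,180
cv2.imwrite('pics/s2c.png',cv2.resize(c[y0:y0+150,x0:x0+200,::-1],None,fx=4,fy=4,interpolation=cv2.INTER_CUBIC))
E
```

```text
foot top h 0.004009589266819491
head [0.5062 0.1699 0.15  ] [  0.6964 -51.2583 106.3263]
headfar [0.5079 0.1775 0.15  ] [  8.4865 -50.7829 106.3254]
headnear [0.5045 0.1621 0.15  ] [ -7.2459 -51.743  106.3272]
platecorner [0.5533 0.1943 0.2343] [32.3357 -8.6739 21.9956]
footfar [0.5864 0.1892 0.1033] [ 32.5609  24.8114 152.988 ]
footnear [0.578  0.1255 0.1033] [-31.6665  26.6455 152.9959]
blkbot [0.5513 0.1814 0.2343] [19.2374 -8.5964 21.9972]
blkbotR [0.5667 0.1789 0.2343] [19.2521  6.964  21.9981]
81.03767395019531 [[-68.79641018 -78.5000551   84.33295904]
 [-68.72675402 -59.46668125  84.33412831]
 [103.37252263 -60.09642318  84.31338639]
 [103.3028323  -79.12982171  84.31221712]]
plate n [ 0.9885299  -0.15101785  0.00149875] [ 0.00848284  0.99996299 -0.0014379 ] [ 0.76967577 -4.35243165 83.56797061] 1032
panel n [ 0.98894269 -0.14817693  0.00599628] [ 0.0113527   0.99991794 -0.00593577] [-14.73336962 -58.90417535 141.57429612] 2765
```

View pics/s2c.png

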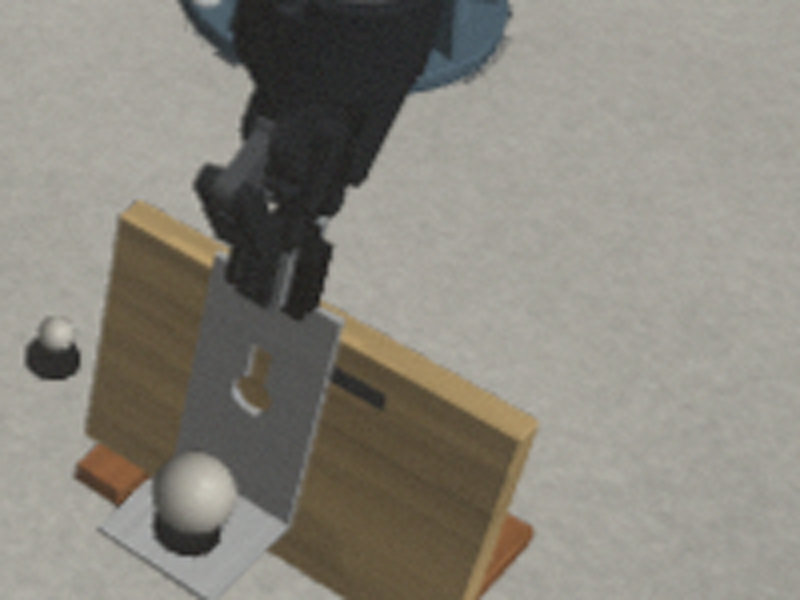

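The crop shows the keyhole clear, with the plate square to the panel. The lamp's midline is within 0.3 mm of the stud across, with about 51 mm to go and 17 mm down.

play_rows --xyz '[[0.3,-2,3],[0.3,-8,10],[0.3,-16,15],[0.3,-24,17],[0.3,-30,17.3],[0.3,-34,17.3],[0.3,-37,17.3],[0.3,-37,17.3],[0.3,-37,17.3],[0.3,-37,17.3]]' --rot '[[0,0,0],[0,0,0],[0,0,0],[0,0,0],[0,0,0],[0,0,0],[0,0,0],[0,0,0],[0,0,0],[0,0,0]]' --grip '[0,0,0,0,0,0,0,0,0,0]'

```text
time_s: 8.4
eef_pos: [0.5202, 0.168, 0.239]
eef_rot: [0.0, 0.761, 0.649, -0.0]
wrist_force: [-0.3, 0.9, -2.1]
opening: 0.177
grasp_force: 58.7
```

```bash
python3 - <<'E'
from h import *
T0=load('w4');shot('scene')
o=readout.get_obs();T=tool();print(T[:3,3],o['wrist_force'],o['dq'].round(3))
A=np.array([[.1594,.9872,0],[.9872,-.1594,0],[0,0,-1]])
print('moved',A.T@(T[:3,3]-[.5567,.1609,.2563])*1e3)
c,d,K,E=shot('wrist','w5')
x0,y0=200,150
cv2.imwrite('pics/w5c.png',cv2.resize(c[y0:y0+150,x0:x0+200,::-1],None,fx=4,fy=4,interpolation=cv2.INTER_CUBIC))
E
```

```text
[0.52019581 0.16801689 0.23895123] [-0.50616059  0.24821497 -2.51109561] [-0.001  0.001  0.    -0.002  0.     0.002]
moved [  1.20702549 -37.17136392  17.34877423]
```

View pics/w5c.png

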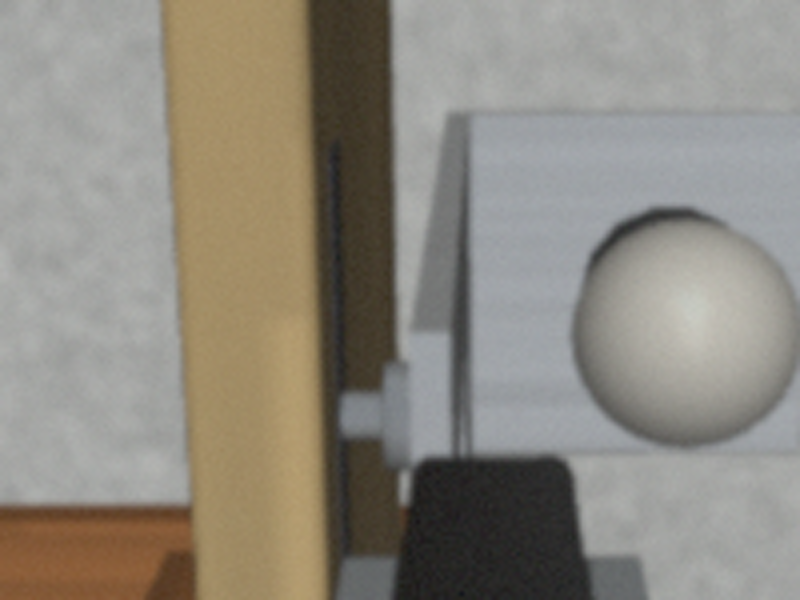

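The crop shows the head at cols 383–410, rows 360–470, just behind the plate. The plate's far top corner is at (412,330), and the foot edges are at rows 113 and 452.

```bash
python3 - <<'E'
from h import *
c,d,K,E=load('w5');T=tool();Ti=np.linalg.inv(T);und=T[2,3]-.157
for n,(cx,cy,z) in dict(headfar=(397,361,.15),headnear=(397,470,.15),shankfar=(360,392,.15),shanknear=(360,438,.15),corner=(412,330,und+.135),ff=(600,113,und+.004),fn=(520,452,und+.004)).items():
    r=E[:3,:3]@np.linalg.inv(K)@[200+cx/4,150+cy/4,1];p=E[:3,3]+r*(z-E[2,3])/r[2];print(n,((Ti@[*p,1])[:3]*1e3).round(2))
E
```

```text
headfar [  7.55 -14.5   88.93]
headnear [ -9.06 -14.8   88.93]
shankfar [  2.9  -19.86  88.93]
shanknear [ -4.11 -20.04  88.93]
corner [32.52 -8.75 22.  ]
ff [ 32.55  17.92 153.  ]
fn [-31.29   4.22 153.  ]
```

play_rows --xyz '[[-0.6,0,0],[-1.2,0,0],[-1.2,0,0],[-1.2,-1,0],[-1.2,-2,0],[-1.2,-3,0],[-1.2,-4,0],[-1.2,-5,0],[-1.2,-6,0],[-1.2,-6,0]]' --rot '[[0,0,0],[0,0,0],[0,0,0],[0,0,0],[0,0,0],[0,0,0],[0,0,0],[0,0,0],[0,0,0],[0,0,0]]' --grip '[0,0,0,0,0,0,0,0,0,0]'

```text
time_s: 9.75
eef_pos: [0.5139, 0.1679, 0.239]
eef_rot: [0.0, 0.761, 0.649, -0.0]
wrist_force: [-0.3, 0.4, -2.3]
opening: 0.181
grasp_force: 58.7
```

play_rows --xyz '[[0,-0.8,0],[0,-1.6,0],[0,-2.4,0],[0,-3.2,0],[0,-4,0],[0,-4.7,0],[0,-5.4,0],[0,-6,0],[0,-6,0],[0,-6,0]]' --rot '[[0,0,0],[0,0,0],[0,0,0],[0,0,0],[0,0,0],[0,0,0],[0,0,0],[0,0,0],[0,0,0],[0,0,0]]' --grip '[0,0,0,0,0,0,0,0,0,0]'

```text
time_s: 11.0
eef_pos: [0.508, 0.1688, 0.239]
eef_rot: [0.0, 0.761, 0.649, -0.0]
wrist_force: [-0.1, -0.1, -1.5]
opening: 0.181
grasp_force: 58.7
```

```bash
python3 - <<'E'
from h import *
o=readout.get_obs();T=tool();print(T[:3,3],o['wrist_force'])
A=np.array([[.1594,.9872,0],[.9872,-.1594,0],[0,0,-1]])
print('moved',A.T@(T[:3,3]-[.5567,.1609,.2563])*1e3)
c,d,K,E=shot('wrist','w6')
x0,y0=220,170
cv2.imwrite('pics/w6c.png',cv2.resize(c[y0:y0+105,x0:x0+140,::-1],None,fx=5,fy=5,interpolation=cv2.INTER_CUBIC))
E
```

```text
[0.50804343 0.16878551 0.23900082] [-0.1115718  -0.14117147 -1.4749696 ]
moved [ 2.87218541e-02 -4.92907124e+01  1.72991777e+01]
```

View pics/w6c.png

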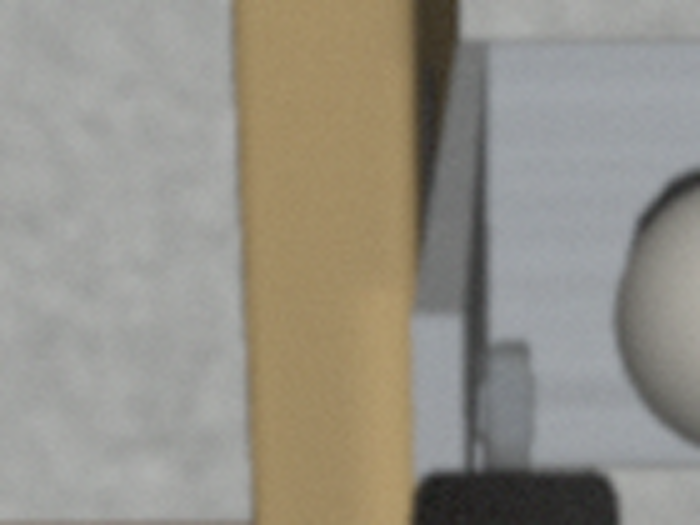

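The head has passed through and stands in front of the plate. I'll move in another 0.8 mm and slide down gently.

play_rows --xyz '[[0,-0.5,0],[0,-0.8,0],[0,-0.8,0],[0,-0.8,2],[0,-0.8,4],[0,-0.8,6],[0,-0.8,8],[0,-0.8,10],[0,-0.8,11],[0,-0.8,11]]' --rot '[[0,0,0],[0,0,0],[0,0,0],[0,0,0],[0,0,0],[0,0,0],[0,0,0],[0,0,0],[0,0,0],[0,0,0]]' --grip '[0,0,0,0,0,0,0,0,0,0]'

```text
time_s: 12.3
eef_pos: [0.5072, 0.1689, 0.2279]
eef_rot: [-0.0, 0.761, 0.649, -0.0]
wrist_force: [0.1, 0.1, -2.4]
opening: 0.176
grasp_force: 58.7
```

play_rows --xyz '[[0,0,1.5],[0,0,3],[0,0,4.5],[0,0,6],[0,0,7.5],[0,0,9],[0,0,10.5],[0,0,11.5],[0,0,12],[0,0,12]]' --rot '[[0,0,0],[0,0,0],[0,0,0],[0,0,0],[0,0,0],[0,0,0],[0,0,0],[0,0,0],[0,0,0],[0,0,0]]' --grip '[0,0,0,0,0,0,0,0,0,0]'

```text
time_s: 13.55
eef_pos: [0.5073, 0.1689, 0.216]
eef_rot: [-0.0, 0.761, 0.649, 0.0]
wrist_force: [0.2, -0.8, -1.8]
opening: 0.179
grasp_force: 58.7
```

play_rows --xyz '[[0,0,0.4],[0,0,0.8],[0,0,1.2],[0,0,1.6],[0,0,2.0],[0,0,2.3],[0,0,2.5],[0,0,2.7],[0,0,2.7],[0,0,2.7]]' --rot '[[0,0,0],[0,0,0],[0,0,0],[0,0,0],[0,0,0],[0,0,0],[0,0,0],[0,0,0],[0,0,0],[0,0,0]]' --grip '[0,0,0,0,0,0,0,0,0,0]'

```text
time_s: 14.8
eef_pos: [0.5073, 0.1689, 0.2133]
eef_rot: [0.0, 0.761, 0.649, -0.0]
wrist_force: [0.3, 0.1, -2.7]
opening: 0.179
grasp_force: 58.7
```

Not yet carrying weight; I'll creep on.

play_rows --xyz '[[0,0,0.2],[0,0,0.4],[0,0,0.6],[0,0,0.8],[0,0,0.8],[0,0,0.8],[0,0,0.8],[0,0,0.8],[0,0,0.8],[0,0,0.8]]' --rot '[[0,0,0],[0,0,0],[0,0,0],[0,0,0],[0,0,0],[0,0,0],[0,0,0],[0,0,0],[0,0,0],[0,0,0]]' --grip '[0,0,0,0,0,0,0,0,0,0]'

```text
time_s: 16.05
eef_pos: [0.5073, 0.1689, 0.2126]
eef_rot: [0.0, 0.761, 0.649, 0.0]
wrist_force: [-1.0, 0.6, 1.1]
opening: 0.177
grasp_force: 59.4
```

The stud now carries the weight at slot_end ≈ 0.150, so I'll release.

play_rows --xyz '[[0,0,0],[0,0,0],[0,0,0],[0,0,0],[0,0,0],[0,0,0],[0,0,0],[0,0,0],[0,0,0],[0,0,0]]' --rot '[[0,0,0],[0,0,0],[0,0,0],[0,0,0],[0,0,0],[0,0,0],[0,0,0],[0,0,0],[0,0,0],[0,0,0]]' --grip '[0.2,0.22,0.25,0.28,0.32,0.38,0.45,0.55,0.65,0.7]'

```text
time_s: 17.3
eef_pos: [0.5072, 0.1689, 0.2125]
eef_rot: [0.0, 0.761, 0.649, -0.0]
wrist_force: [-0.7, -0.7, 0.9]
opening: 0.697
grasp_force: 0.0
```

play_rows --xyz '[[0,0,-1],[0,0,-5],[0,0,-15],[0,0,-30],[0,0,-50],[0,0,-70],[0,0,-90],[0,0,-100],[0,0,-100],[0,0,-100]]' --rot '[[0,0,0],[0,0,0],[0,0,0],[0,0,0],[0,0,0],[0,0,0],[0,0,0],[0,0,0],[0,0,0],[0,0,0]]' --grip '[0.7,0.7,0.7,0.7,0.7,0.7,0.7,0.7,0.7,0.7]'

```text
time_s: 18.55
eef_pos: [0.5068, 0.1688, 0.3117]
eef_rot: [-0.0, 0.761, 0.649, -0.001]
wrist_force: [0.0, 0.3, -0.9]
opening: 0.698
grasp_force: 0.0
```

```bash
python3 - <<'E'
from h import *
c,d,K,E=shot('scene','s3')
P=cloud(d,K,E);A=np.array([[.1594,.9872,0],[.9872,-.1594,0],[0,0,-1]])
q=P.reshape(-1,3);L=(q-[.5073,.1689,.2126])@A*1e3
m=(abs(L[:,0])<28)&(L[:,1]>-20)&(L[:,1]<8)&(L[:,2]>25)&(L[:,2]<145);pl=q[m]
for i in range(4):
    mm=pl.mean(0);n=np.linalg.svd(pl-mm,full_matrices=False)[2][2];n*=np.sign(n[0]);pl=pl[abs((pl-mm)@n)<.003]
print('plate n in tool',A.T@n,len(pl))
m=(abs(L[:,0])<40)&(abs(L[:,1])<20)&(abs(L[:,2])<40);print('block/top z max',np.percentile(q[m][:,2],[95,99]))
cw,d,K,E=shot('wrist','w7');P=cloud(d,K,E);q=P.reshape(-1,3);L=(q-[.5073,.1689,.2126])@A*1e3
m=(abs(L[:,0])<30)&(abs(L[:,1])<14)&(L[:,2]<-8)&(L[:,2]>-30);print('block top',np.median(q[m][:,2]),L[m].min(0),L[m].max(0))
a=cv2.resize(c[180:330,400:550,::-1],(400,400));b=cv2.resize(cw[130:330,200:400,::-1],(400,400));cv2.imwrite('pics/fin.png',np.hstack([a,b]))
E
```

```text
plate n in tool [0.00111547 0.99993538 0.0100096 ] 1020
block/top z max [0.22755119 0.22880997]
block top 0.22688176423340184 [-19.22258136  -8.59525143 -16.3115725 ] [20.70588626  7.18013093 -8.00902542]
```

View pics/fin.png

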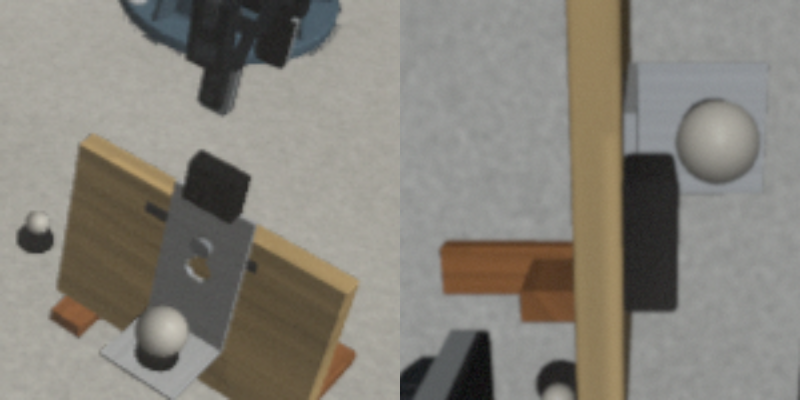

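The lamp hangs upright on the stud. The block top is at 0.227 m as expected, tilt is about 0.01 rad, and the gripper is clear.

```bash
python3 -c "
from bench import ctrl;print(ctrl.hand_in())"
```

```text
the job is handed in; nothing more can be done
None
```

The globe lamp hangs on the stud, upright and released. My last check before handing in put it fully home and square to the panel within about 0.01 rad; the hand-in itself gave no verdict.

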